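# Nest the parts cups under the touch-latched dust cover

## Robot

A 7-joint arm with a two-finger parallel gripper is mounted at the origin on the work surface. World frame = base frame: x ahead of the robot, y to its left, z up, the work surface at z = 0. Lengths are in m, angles in rad, forces in N, time in s.
With the tool pointing down it reaches from about 0.4 to 0.85 m from the base axis. Payload 10.4 kg.
Tool frame: the origin (TCP) lies on the mounting face of the last link; the fingertips stand r.tips_ahead ahead of it and the grasp point (between the pads) lies 164 mm ahead of it (r.tips_ahead is the distance from the TCP to the fingertips, in m); z points along the fingers, y is the line along which they close (so a half turn about z gives the same grasp; the last joint's range is limited). The gripper opens to 87 mm and grips with 3 to 60 N. Pads are 19 mm wide; open, the fingers measure 117 mm over their backs; the gripper's body (75 mm by 190 mm) begins 51 mm behind the grasp point.
Start: joints at [-0.023, 0.332, -0.065, 1.46, 0.022, 1.35, -0.088], TCP at [0.625, 0, 0.405] pointing down, gripper open.
Joint ranges: [-2.6, 2.6], [-0.5, 2.12], [-1.47, 1.34], [0.16, 2.42], [-1.27, 4.41], [0.06, 2.06], [-2.6, 2.6]. Speed limits (rad/s): [2.22, 2.22, 2.79, 2.79, 3.14, 3.14, 3.14].

## Interface

Orientations are given as a unit quaternion [x, y, z, w].
In Python, from bench import telemetry, imaging, job, r gives the robot as it stands.
- The arm moves only by the tool move_arm, never from a script. Its argument "steps" is a list of rows, each an object of numbers: "dx", "dy", "dz": the shift along the tool's x, y, z in cm; "spin": the turn about the tool's z in rad. In form: [{"dx": .., "dy": .., "dz": .., "spin": ..}, ...]. A call has 1 to 12 rows; each row shifts and turns the commanded pose from where the row before left it, along the tool's axes as they then stand; what a row does not reach is not made up. A row lasts 1/10 s, in which the tool goes at most 50 mm and 8.59 degrees, less where a joint would pass 70% of its speed; a pose out of reach is approached as far as the arm can. A call with a gripper value outside its range is refused whole. "claw" is the finger opening in cm, from 0 to 8.7, set as the call begins (left out, the last holds). The fingers move at their own pace and stop on an object; "squeeze" is the grip in N (left out, the last holds). Time passes only in rows, so rows that do not move let the fingers close. It gives the time, the measured TCP pose, the force, the opening and the grip force at its end, in the units of the state.
- telemetry.read_state(): the state, without advancing time (a new reading comes with each control period).
- imaging.camera(name): name is "scene" or "side" or "wrist"; returns a dict with "img" (384x512x3 uint8, red, green, blue), "camera_matrix" (3x3 intrinsics, pixels), "R" (3x3) and "t" (3): a world point X has camera coordinates R X + t. Camera axes: x right, y down, z forward; pixel columns grow to the right and rows downward; lengths in m; the calibration is good to about 2 mm. The wrist camera is an equidistant fisheye: a pixel r from the principal point sees the ray r / f radians off the axis. A picture is of the moment at which its call begins. There is no depth.
- job.close_job(): hands the job in; it is judged then, once.
The state is a dict: "time": time; "joint_positions": joint angles; "joint_vel": joint speeds; "joint_torque": joint torques, N m; "ee_pos": TCP position; "eef_rot": TCP orientation; "ft_force": force on the tool from outside, world axes, zero at the start; "torque": the same for the moment, N m; "width": finger opening in m; "grip_force": force on a finger pad.
Only numpy, scipy, OpenCV 4.12 (cv2) and the standard library are available. Lean on these libraries where they do the work, as an engineer would, in place of code of your own. Each camera call takes 0.05 s, during which the arm holds its last target. There are 200 camera calls.

## Task

Put the used parts cups away: press down the clear dust cover of the storage caddy so that its push-push catch lets go and it springs open, move the hexagonal chassis pillar from the cup holder in the caddy to the grey parts tray, and nest every cup from the bench fully home on the holder, in one upright stack. Then swing the cover shut and press it down until it stays locked. Leave the tape roll, the screwdriver and the control knob where they lie.

Things in the scene. Friction and masses are not known exactly. Their poses are not given: they have to be found in the camera images.
- caddy: storage caddy fixed to the bench: open grey-painted tray, 190 x 190 mm outside, 85 mm high, walls and floor 5 mm (inside 180 x 180 mm). Origin: centre of its underside; z up. The hinge of its clear cover runs along its +y side, parallel to its x; the push-push catch is in a black housing (50 mm wide, 24 mm proud) at the middle of its -y side
- cover (a joint): angle of the clear dust cover (rad): 0 locked (free side 6 mm proud of the rim), -0.031 pressed right down, 1.55 sprung open, upright on the hinge side, 290 mm high. Starts locked. Locked: press right down (about 2 N, then the hard rim) and let go: it springs to 1.55 in 2 s. Open: swing it over and down (2 to 3 N at the free side), press right down, let go: it locks. A part press does nothing
- cover_press (a point): place to press: outer face of the cover's top panel, mid-width, 170 mm from the hinge. Moves with the cover; z out of the panel (up when shut), -y from hinge to free edge, x along the hinge. Cover: clear hollow shell 190 x 192 mm, 78 mm deep, walls 4 mm; on its free side a black catch block, 14 mm proud, with a steel tongue 32 mm wide reaching 30 mm past the cover's rim into the housing
- cover_hinge (a point): point on the cover's hinge axis, mid-width, 85 mm above the caddy's underside and 97 mm from its centre towards its +y. cover_press lies 170 mm from it along the cover's -y and 78 mm along the cover's z
- holder_mid (a point): the cup holder fixed to the caddy's floor, 15 mm from the caddy's centre towards the catch: a black tapered cup just like the loose ones: 56 mm high, 37 mm across its foot, 62 mm at the rim (64 with the bead), wall 2.5 mm, inside floor 23 mm up. A cup put into another rests on that floor: nested cups stand 23 mm above one another, with 2 to 3 mm of play. Point: on its axis, 28 mm up; z up
- cup1_mid (a point): black tapered parts cup (tumbler with a thick foot, 60 g), of the same shape and size as the holder; it stands upright on the bench at the start. Origin of this point: on its axis half-way up, 28 mm above its underside; z points up out of its mouth. May be absent
- cup2_mid (a point): black tapered parts cup (tumbler with a thick foot, 60 g), of the same shape and size as the holder; it stands upright on the bench at the start. Origin of this point: on its axis half-way up, 28 mm above its underside; z points up out of its mouth. May be absent
- cup3_mid (a point): black tapered parts cup (tumbler with a thick foot, 60 g), of the same shape and size as the holder; it stands upright on the bench at the start. Origin of this point: on its axis half-way up, 28 mm above its underside; z points up out of its mouth. May be absent
- cup4_mid (a point): black tapered parts cup (tumbler with a thick foot, 60 g), of the same shape and size as the holder; it stands upright on the bench at the start. Origin of this point: on its axis half-way up, 28 mm above its underside; z points up out of its mouth. May be absent
- pillar_mid (a point): hexagonal aluminium chassis pillar, 80 mm long, 16 mm across, 40 g; at the start it stands upright in the cup holder in the caddy, its top 47 mm above the holder's rim. Point: at its centre, half-way along; z along its length
- tray: grey parts tray fixed to the bench, open on top, 100 (x) x 160 (y) x 28 mm, wall and floor 4 mm. Origin: centre of its underside
- tape_mid (a point): roll of paper tape lying flat, 90 mm across, 25 mm high; not to be moved. Point: its centre
- driver_grip (a point): screwdriver lying on the bench; not to be moved. Point: on its handle
- dial_mid (a point): turned aluminium control knob, 52 mm across, 22 mm high; not to be moved. Point: its centre
There are look-alikes about, which are no part of the job. What is shaped like the part that bears cup1_mid but pink or red is not meant.

How it is judged:
By the outcome, as a careful person would: the job done as asked, in the order asked, and still so for the second after the job is handed in, with the robot touching nothing.
Of cup1, cup2, cup3, cup4 only 2 to 4 are there at a start; the rules pass over those that are not, and their reading is None.
At some moment in a run one of cup1, cup2, cup3, cup4 may be knocked a few centimetres aside while the robot is not near it.
Once in a run the grip may slacken for a moment while it holds something.
It also fails if it takes over 210 s, if anything falls off the work surface, if the arm or the gripper's body presses on something with over 40 N, if the wrist force passes 120 N, or if a joint passes its speed limit or range.

## Working session

There is one attempt and no reset: what is moved stays moved. The work goes in short steps, Python scripts to look and compute and a tool call to move; the robot and the scene stay as the last step left them, time stands still between calls to the robot, and variables do not carry over. Pictures are saved under pics/ and viewed, at most 14 in all, crops included, and the job is handed in when it is done.

Besides the shell and the picture viewer there is one more tool, called after ">>>" as a command line: name --argument value ..., lists and objects as JSON in quotes. move_arm: Moves the arm, as the interface text tells. Its arguments: {"type":"object","properties":{"steps":{"type":"array","items":{"type":"object","properties":{"dx":{"type":"number"},"dy":{"type":"number"},"dz":{"type":"number"},"spin":{"type":"number"}}}},"claw":{"type":"number"},"squeeze":{"type":"number"}},"required":["steps"]}

```bash
mkdir -p pics; ls
cat > h.py <<'E'
import numpy as np, cv2
from bench import telemetry, imaging, job, r
def ray(c,u,v,fish=False):
    K=c["camera_matrix"];R=np.array(c["R"]);t=np.array(c["t"])
    x=(u-K[0][2])/K[0][0];y=(v-K[1][2])/K[1][1]
    if fish:
        th=np.hypot(x,y);s=np.sin(th)/th if th>1e-9 else 1
        d=np.array([x*s,y*s,np.cos(th)])
    else: d=np.array([x,y,1.])
    return -R.T@t, R.T@(d/np.linalg.norm(d))
def onz(c,u,v,z,fish=False):
    o,d=ray(c,u,v,fish);return o+d*(z-o[2])/d[2]
def proj(c,X,fish=False):
    K=np.array(c["camera_matrix"]);p=np.array(c["R"])@np.array(X)+np.array(c["t"])
    if fish:
        rr=np.hypot(p[0],p[1]);th=np.arctan2(rr,p[2]);q=p[:2]/max(rr,1e-9)*th
    else: q=p[:2]/p[2]
    return np.array([K[0,0]*q[0]+K[0,2],K[1,1]*q[1]+K[1,2]])
def snap(n,f=None):
    c=imaging.camera(n)
    if f: cv2.imwrite("pics/"+f,c["img"][:,:,::-1])
    return c
E
python3 - <<'E'
from h import *
print(telemetry.read_state(), r.tips_ahead)
a=[]
for n in ("scene","side","wrist"):
    c=snap(n,n+"0.png"); print(n,np.round(c["camera_matrix"],1).tolist(),np.round(c["R"],3).tolist(),np.round(c["t"],3).tolist(), np.round(-np.array(c["R"]).T@c["t"],3))
E
```

```text
pics
{'time': 0.0, 'joint_positions': array([-0.02260867,  0.33289434, -0.06469835,  1.46093511,  0.02164203,
        1.34991834, -0.08850727]), 'joint_vel': array([-0.00127659,  0.00072637,  0.00050168, -0.00097527,  0.00078155,
       -0.00021468, -0.00073945]), 'joint_torque': array([-1.20520472e-04, -6.23245955e+01,  2.44190963e-02, -3.89891267e+01,
       -6.13984605e-02,  3.97891912e-02,  1.87085252e-04]), 'ee_pos': array([6.24873449e-01, 3.48265590e-06, 4.03942699e-01]), 'eef_rot': array([ 7.07096010e-01,  7.07117177e-01, -5.52848650e-04, -4.75568021e-04]), 'ft_force': array([ 0.67767449, -0.58093404,  0.21472866]), 'torque': array([ 0.04176529,  0.03349651, -0.0348293 ]), 'grip_force': 0.0, 'width': 0.08705302158066} 0.1822
scene [[395.1, 0.0, 248.1], [0.0, 395.1, 196.3], [0.0, 0.0, 1.0]] [[0.243, 0.97, 0.001], [0.717, -0.179, -0.673], [-0.653, 0.165, -0.739]] [-0.111, -0.286, 1.614] [ 1.286 -0.209  1.001]
side [[413.1, 0.0, 256.2], [0.0, 413.1, 190.2], [0.0, 0.0, 1.0]] [[-0.95, -0.311, 0.007], [-0.189, 0.56, -0.806], [0.247, -0.768, -0.591]] [0.504, 0.199, 1.416] [0.168 1.132 0.994]
wrist [[297.3, 0.0, 257.4], [0.0, 297.3, 193.7], [0.0, 0.0, 1.0]] [[1.0, 0.0, 0.0], [0.0, -0.96, 0.281], [0.0, -0.281, -0.96]] [-0.625, -0.034, 0.39] [0.625 0.077 0.384]
```

View pics/scene0.png

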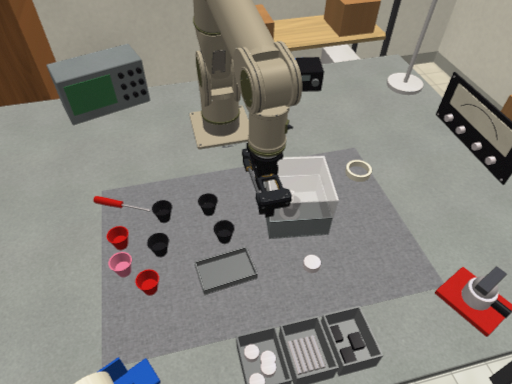

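View pics/side0.png

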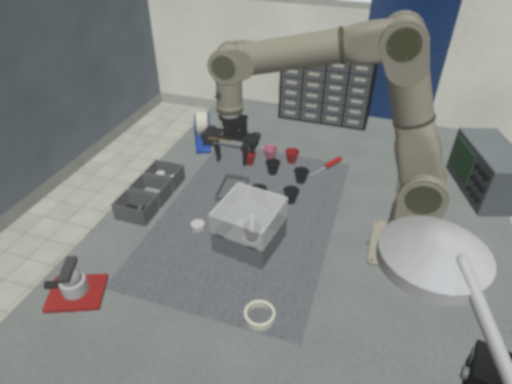

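View pics/wrist0.png

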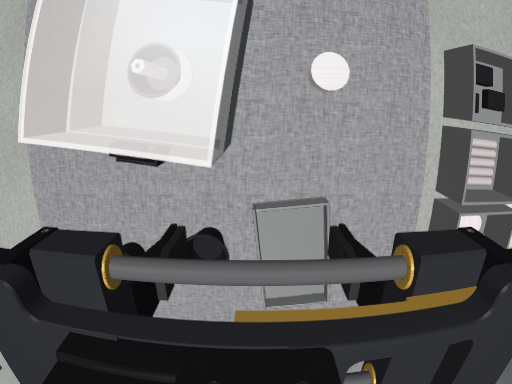

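Run:
```python
from h import *
import pickle
c=snap("scene");s=snap("side");w=snap("wrist")
pickle.dump((c,s,w),open("p0.pkl","wb"))
for n,cc,box in (("scene",c,(130,180,250,260)),("side",s,(240,140,320,205))):
    im=cc["img"].astype(int); m=((im.max(2)<45)).astype(np.uint8)
    x0,y0,x1,y1=box; mm=np.zeros_like(m); mm[y0:y1,x0:x1]=m[y0:y1,x0:x1]
    k,l,st,ce=cv2.connectedComponentsWithStats(mm)
    for i in range(1,k):
        if st[i,4]>40: print(n,st[i],np.round(ce[i],1),np.round(onz(cc,*ce[i],0.030),3))
P=lambda n,u,v,z:print(n,(u,v),np.round(onz(c,u,v,z),3))
for q in [(195,270),(248,251),(257,273),(204,291)]:P("tray",*q,0.028)
P("knob",313,262,.022);P("tape",359,170,.025);P("driver",110,202,.015)
for q in [(278,162),(326,157),(335,203),(268,210)]:P("covertop",*q,.163)
for q in [(270,233),(330,232)]:P("caddybot",*q,0)
for q in [(22,137),(212,165)]:print("wr cover",np.round(onz(w,*q,.163,True),3))
print("knob",np.round(onz(w,330,71,.022,True),3))
for q in [(254,205),(327,200),(327,303),(264,306)]:print("wr tray",np.round(onz(w,*q,.028,True),3))
```

```text
scene [198 194  19  21 292] [207.6 203.3] [ 0.426 -0.129  0.03 ]
scene [152 201  20  21 303] [162.2 210.3] [ 0.42  -0.276  0.03 ]
scene [214 221  20  22 329] [223.6 230.7] [ 0.549 -0.101  0.03 ]
scene [148 233  20  24 360] [158.2 243.7] [ 0.549 -0.301  0.03 ]
tray (195, 270) [ 0.665 -0.208  0.028]
tray (248, 251) [ 0.639 -0.046  0.028]
tray (257, 273) [ 0.717 -0.039  0.028]
tray (204, 291) [ 0.737 -0.195  0.028]
knob (313, 262) [0.718 0.129 0.022]
tape (359, 170) [0.396 0.422 0.025]
driver (110, 202) [ 0.329 -0.442  0.015]
covertop (278, 162) [0.428 0.103 0.163]
covertop (326, 157) [0.442 0.257 0.163]
covertop (335, 203) [0.63  0.21  0.163]
covertop (268, 210) [0.609 0.019 0.163]
caddybot (270, 233) [0.571 0.043 0.   ]
caddybot (330, 232) [0.613 0.228 0.   ]
wr cover [0.404 0.068 0.163]
wr cover [0.59  0.035 0.163]
knob [0.713 0.127 0.022]
wr tray [ 0.621 -0.042  0.028]
wr tray [ 0.714 -0.036  0.028]
wr tray [ 0.73  -0.199  0.028]
wr tray [ 0.635 -0.201  0.028]
```

Run:
```python
import cv2
a=cv2.imread("pics/scene0.png")[140:300,90:350];cv2.imwrite("pics/sc.png",cv2.resize(a,None,fx=3,fy=3,interpolation=cv2.INTER_CUBIC))
```

```text
(no output)
```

View pics/sc.png

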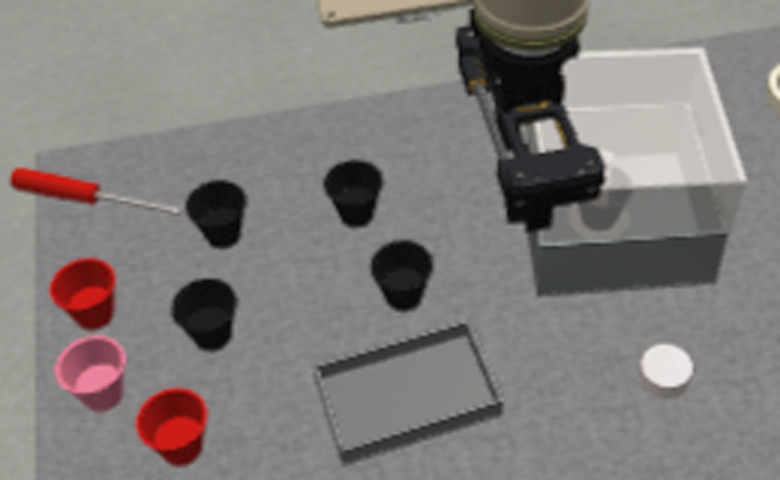

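Four black cups (scene px ≈(163,212), (208,205), (224,232), (158,245)), two red and one pink decoys at the left, grey tray at (226,270), caddy with pillar/holder at right. Moving over the caddy for a better look.

>>> move_arm --steps '[{"dx": 3,"dy": -4},{"dx": 3,"dy": -4},{"dx": 0,"dy": -3.5},{},{}]' --claw 0

```text
$.steps[0]: bad value
```

Run:
```python
from h import *
import pickle
w=snap("wrist","w1.png");pickle.dump(w,open("w1.pkl","wb"))
s=telemetry.read_state();print(s["ee_pos"],s["eef_rot"],s["ft_force"],s["time"])
```

```text
[ 6.24992014e-01 -1.23692904e-06  4.04599436e-01] [ 7.07122047e-01  7.07091505e-01 -7.01241387e-05 -9.05954754e-05] [-0.95055914  0.27777843 -0.41343168] 0.35
```

View pics/w1.png

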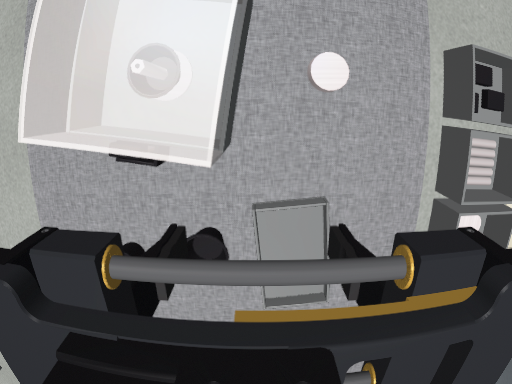

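The arm did not move (all four keys are needed); same picture as before.

>>> move_arm --steps '[{"dx": 3,"dy": -4,"dz": 0,"spin": 0},{"dx": 3,"dy": -4,"dz": 0,"spin": 0},{"dx": 0,"dy": -3.5,"dz": 0,"spin": 0},{"dx": 0,"dy": 0,"dz": 0,"spin": 0},{"dx": 0,"dy": 0,"dz": 0,"spin": 0}]' --claw 0

```text
time: 0.85
ee_pos: [0.5097, 0.06, 0.4053]
eef_rot: [0.707, 0.707, 0.0, 0.0]
ft_force: [0.8, -0.5, 1.0]
width: 0.055
grip_force: 0.0
```

Run:
```python
from h import *
import pickle
w=snap("wrist","w2.png");pickle.dump(w,open("w2.pkl","wb"))
```

```text
(no output)
```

View pics/w2.png

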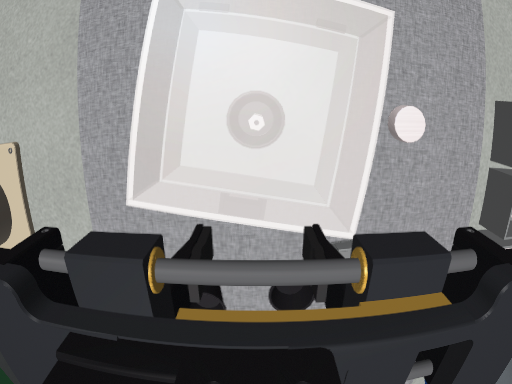

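Run:
```python
from h import *
import pickle
w=pickle.load(open("w2.pkl","rb"))
for q in [(129,205),(354,237),(393,12)]:print("cov",np.round(onz(w,*q,.163,True),4))
for q in [(193,31),(340,50),(320,188),(180,163)]:print("floor",np.round(onz(w,*q,.005,True),4))
print("holder rim L/R/T/B")
for q in [(226,120),(285,120),(256,90),(256,150)]:print(np.round(onz(w,*q,.061,True),4))
print("pillar",np.round(onz(w,257,122,.108,True),4))
# yaw from edges
```

```text
cov [0.4023 0.0618 0.163 ]
cov [0.5926 0.0332 0.163 ]
cov [0.6184 0.2228 0.163 ]
floor [0.4282 0.2422 0.005 ]
floor [0.617  0.2183 0.005 ]
floor [0.5949 0.0334 0.005 ]
floor [0.408  0.0679 0.005 ]
holder rim L/R/T/B
[0.4764 0.1251 0.061 ]
[0.5404 0.1251 0.061 ]
[0.5089 0.1576 0.061 ]
[0.5089 0.0918 0.061 ]
pillar [0.51   0.1247 0.108 ]
```

Wrist view: cover top corners at (129,205), (354,237), (393,12); holder rim centred at (256,120), pillar top at (257,122). So caddy centre ≈ (0.511,0.1405), yaw −8°, holder at (0.5085,0.126). Going to press.

>>> move_arm --steps '[{"dx": 0.8,"dy": -0.9,"dz": 2.5,"spin": 0.07},{"dx": 0,"dy": 0,"dz": 2,"spin": 0.07},{"dx": 0,"dy": 0,"dz": 1,"spin": 0},{"dx": 0,"dy": 0,"dz": 0.3,"spin": 0},{"dx": 0,"dy": 0,"dz": 0.3,"spin": 0},{"dx": 0,"dy": 0,"dz": 0.3,"spin": 0}]'

```text
time: 1.5
ee_pos: [0.5028, 0.0678, 0.3451]
eef_rot: [0.755, 0.656, 0.003, 0.002]
ft_force: [-8.3, -4.8, 43.1]
width: 0.0047
grip_force: 21.4
```

>>> move_arm --steps '[{"dx": 0,"dy": 0,"dz": 0.1,"spin": 0},{"dx": 0,"dy": 0,"dz": 0.1,"spin": 0}]'

```text
time: 1.7
ee_pos: [0.5033, 0.0678, 0.3451]
eef_rot: [0.755, 0.656, 0.004, 0.003]
ft_force: [-8.9, -3.5, 44.1]
width: 0.0011
grip_force: 22.2
```

>>> move_arm --steps '[{"dx": 0,"dy": 0,"dz": -1.5,"spin": 0},{"dx": -2,"dy": 0,"dz": -4,"spin": 0},{"dx": -4,"dy": 0,"dz": -3,"spin": 0},{"dx": -4.5,"dy": 0,"dz": -2,"spin": 0},{"dx": -4.5,"dy": 0,"dz": 0,"spin": 0},{"dx": -4.5,"dy": 0,"dz": 0,"spin": 0},{"dx": 0,"dy": 0,"dz": 0,"spin": 0},{"dx": 0,"dy": 0,"dz": 0,"spin": 0},{"dx": 0,"dy": 0,"dz": 0,"spin": 0},{"dx": 0,"dy": 0,"dz": 0,"spin": 0},{"dx": 0,"dy": 0,"dz": 0,"spin": 0},{"dx": 0,"dy": 0,"dz": 0,"spin": 0}]' --claw 5

```text
time: 2.9
ee_pos: [0.474, -0.1245, 0.4438]
eef_rot: [0.754, 0.656, 0.0, 0.0]
ft_force: [0.0, -0.8, -0.3]
width: 0.0502
grip_force: 0.0
```

Run:
```python
from h import *
s=snap("side","s1.png");c=snap("scene");w=snap("wrist")
a=np.hstack([s["img"][100:300,150:350],c["img"][100:300,150:350]])
cv2.imwrite("pics/s1c.png",cv2.resize(a,None,fx=2,fy=2)[:,:,::-1])
import pickle;pickle.dump((c,s,w),open("p1.pkl","wb"))
```

```text
(no output)
```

View pics/s1c.png

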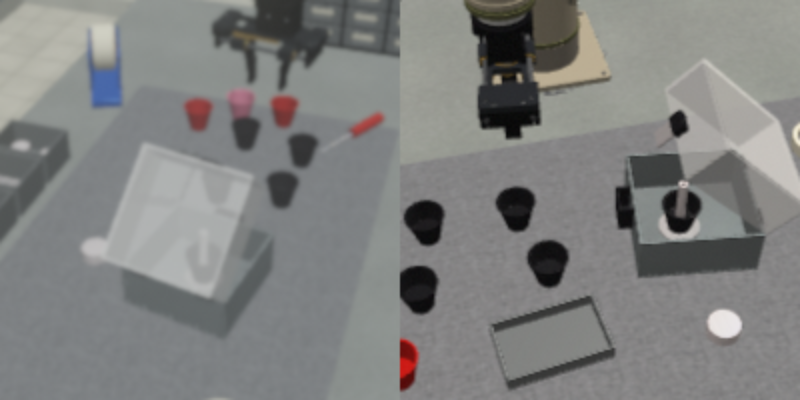

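Cover is springing open (right panel: catch block at (680,122), pillar in holder at (683,205)). Moving over the pillar.

>>> move_arm --steps '[{"dx": 0,"dy": 0,"dz": 0,"spin": 0},{"dx": 0,"dy": 0,"dz": 0,"spin": 0},{"dx": 0,"dy": 0,"dz": 0,"spin": 0},{"dx": 0,"dy": 0,"dz": 0,"spin": 0},{"dx": 4.5,"dy": 0,"dz": 0,"spin": 0},{"dx": 4.5,"dy": 0,"dz": 0,"spin": 0},{"dx": 4.5,"dy": 0,"dz": 0,"spin": 0},{"dx": 4.5,"dy": 0,"dz": 0,"spin": 0},{"dx": 4.5,"dy": 0,"dz": 0,"spin": 0},{"dx": 2.8,"dy": 0,"dz": 0,"spin": 0},{"dx": 0,"dy": 0,"dz": 0,"spin": 0}]'

```text
time: 4.15
ee_pos: [0.5087, 0.13, 0.4435]
eef_rot: [0.753, 0.658, 0.0, -0.001]
ft_force: [-0.9, -0.7, 0.0]
width: 0.0502
grip_force: 0.0
```

Run:
```python
from h import *
w=snap("wrist");c=snap("scene");s=snap("side")
a=np.hstack([w["img"][80:380,130:380],s["img"][100:250,200:325].repeat(2,0).repeat(2,1)])
cv2.imwrite("pics/w3.png",cv2.resize(a,None,fx=1.6,fy=1.6)[:,:,::-1])
import pickle;pickle.dump((c,s,w),open("p2.pkl","wb"))
print(np.round(proj(w,(.5087,.1255,.061),True)),np.round(proj(w,(.5087,.1255,.108),True)))
print(np.round(proj(s,(.5087,.1255,.108))),np.round(proj(s,(.5087,.1255,.061))))
print(telemetry.read_state()["ee_pos"])
```

```text
[258. 175.] [258. 184.]
[251. 216.] [251. 226.]
[0.50920658 0.12462468 0.44363563]
```

View pics/w3.png

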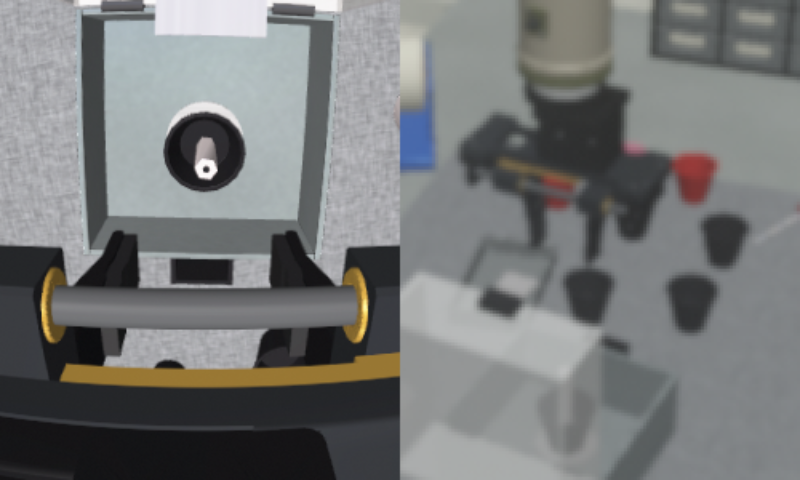

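Wrist crop: pillar top at (258.8,185.6) and holder rim centre at (258,174) as predicted; cover is upright. Descend and grip the pillar.

>>> move_arm --steps '[{"dx": 0,"dy": 0,"dz": 4,"spin": 0},{"dx": 0,"dy": 0,"dz": 4,"spin": 0},{"dx": 0,"dy": 0,"dz": 4,"spin": 0},{"dx": 0,"dy": 0,"dz": 3,"spin": 0},{"dx": 0,"dy": 0,"dz": 2,"spin": 0},{"dx": 0,"dy": 0,"dz": 1.6,"spin": 0},{"dx": 0,"dy": 0,"dz": 0,"spin": 0},{"dx": 0,"dy": 0,"dz": 0,"spin": 0}]'

```text
time: 5.1
ee_pos: [0.5094, 0.1245, 0.2583]
eef_rot: [0.755, 0.655, 0.0, 0.0]
ft_force: [-0.2, 0.7, 0.6]
width: 0.0499
grip_force: 0.0
```

>>> move_arm --steps '[{"dx": 0,"dy": 0,"dz": 0,"spin": 0},{"dx": 0,"dy": 0,"dz": 0,"spin": 0},{"dx": 0,"dy": 0,"dz": 0,"spin": 0},{"dx": 0,"dy": 0,"dz": 0,"spin": 0},{"dx": 0,"dy": 0,"dz": 0,"spin": 0},{"dx": 0,"dy": 0,"dz": 0,"spin": 0},{"dx": 0,"dy": 0,"dz": 0,"spin": 0}]' --claw 0 --squeeze 35

```text
time: 5.8
ee_pos: [0.5091, 0.1255, 0.2579]
eef_rot: [0.755, 0.656, 0.0, 0.0]
ft_force: [0.0, 0.4, 1.8]
width: 0.0141
grip_force: 35.0
```

>>> move_arm --steps '[{"dx": 0,"dy": 0,"dz": -2,"spin": 0},{"dx": 0,"dy": 0,"dz": -3.5,"spin": 0},{"dx": 0,"dy": 0,"dz": -4,"spin": 0},{"dx": -2,"dy": 1.8,"dz": 0,"spin": 0},{"dx": -3,"dy": 2.7,"dz": 0,"spin": 0},{"dx": -3,"dy": 2.7,"dz": 0,"spin": 0},{"dx": -3,"dy": 2.7,"dz": 0,"spin": 0},{"dx": -3,"dy": 2.7,"dz": 0,"spin": 0},{"dx": -3,"dy": 2.7,"dz": 0,"spin": 0},{"dx": -3,"dy": 2.7,"dz": 0,"spin": 0},{"dx": -2,"dy": 1.8,"dz": 0,"spin": 0},{"dx": 0,"dy": 0,"dz": 0,"spin": 0}]'

```text
time: 7.0
ee_pos: [0.6751, -0.1246, 0.3516]
eef_rot: [0.757, 0.654, -0.001, 0.001]
ft_force: [-1.5, -0.4, 0.1]
width: 0.014
grip_force: 35.0
```

Run:
```python
from h import *
w=snap("wrist");c=snap("scene");s=snap("side")
import pickle;pickle.dump((c,s,w),open("p3.pkl","wb"))
for n,x in(("sc",c),("sd",s)): print(n,np.round(proj(x,(.675,-.12,.1))))
a=np.hstack([c["img"][170:300,140:300],s["img"][90:220,180:340]])
cv2.imwrite("pics/s3.png",cv2.resize(a,None,fx=2.5,fy=2.5)[:,:,::-1])
print(telemetry.read_state())
```

```text
sc [225. 252.]
sd [231. 171.]
{'time': 7.15, 'joint_positions': array([ 0.11756076,  0.49114881, -0.01306175,  1.35164007,  0.00556468,
        1.29964955, -0.0347339 ]), 'joint_vel': array([-0.01392228, -0.01393135, -0.00930346,  0.00910718,  0.00091586,
        0.0001235 ,  0.00245644]), 'joint_torque': array([ 1.77957360e+00, -7.16017556e+01,  2.20471434e+00, -3.90509963e+01,
        1.06537587e-01,  1.58606336e-02,  2.74076918e-02]), 'ee_pos': array([ 0.6743441 , -0.11918345,  0.35232423]), 'eef_rot': array([ 7.54596392e-01,  6.56188970e-01,  1.80510479e-05, -5.67251543e-04]), 'ft_force': array([-0.4461803 , -0.20568753, -0.52243215]), 'torque': array([-0.04344629,  0.02534544,  0.02749382]), 'grip_force': 34.99977869912982, 'width': 0.013703629009624449}
```

View pics/s3.png

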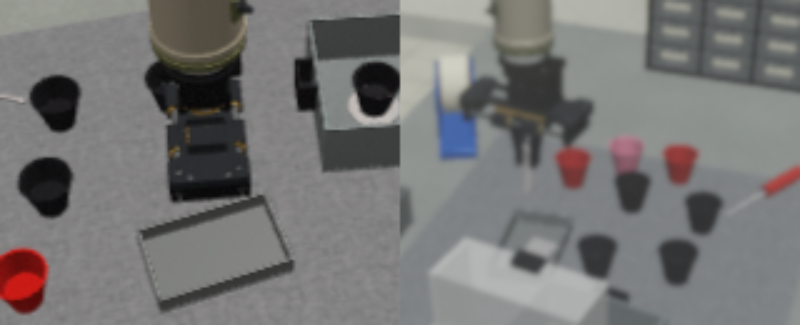

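Holder empty, pillar held upright ((530,160) in the right half). Lower into the tray.

>>> move_arm --steps '[{"dx": 0,"dy": 0,"dz": 3,"spin": 0},{"dx": 0,"dy": 0,"dz": 3,"spin": 0},{"dx": 0,"dy": 0,"dz": 3,"spin": 0},{"dx": 0,"dy": 0,"dz": 1.5,"spin": 0},{"dx": 0,"dy": 0,"dz": 0.6,"spin": 0},{"dx": 0,"dy": 0,"dz": 0.3,"spin": 0},{"dx": 0,"dy": 0,"dz": 0.2,"spin": 0},{"dx": 0,"dy": 0,"dz": 0,"spin": 0},{"dx": 0,"dy": 0,"dz": 0,"spin": 0}]'

```text
time: 8.05
ee_pos: [0.6748, -0.1201, 0.2378]
eef_rot: [0.755, 0.656, 0.001, 0.001]
ft_force: [-0.4, -0.9, 0.5]
width: 0.014
grip_force: 35.0
```

>>> move_arm --steps '[{"dx": 0,"dy": 0,"dz": 0.2,"spin": 0},{"dx": 0,"dy": 0,"dz": 0.1,"spin": 0},{"dx": 0,"dy": 0,"dz": 0.1,"spin": 0},{"dx": 0,"dy": 0,"dz": 0,"spin": 0}]'

```text
time: 8.45
ee_pos: [0.6747, -0.1201, 0.2339]
eef_rot: [0.755, 0.656, 0.0, 0.0]
ft_force: [-2.1, 0.4, 7.2]
width: 0.0141
grip_force: 35.0
```

>>> move_arm --steps '[{"dx": 0,"dy": 0,"dz": -0.1,"spin": 0},{"dx": 0,"dy": 0,"dz": 0,"spin": 0},{"dx": 0,"dy": 0,"dz": 0,"spin": 0},{"dx": 0,"dy": 0,"dz": 0,"spin": 0},{"dx": 0,"dy": 0,"dz": -2,"spin": 0},{"dx": 0,"dy": 0,"dz": -4,"spin": 0},{"dx": 0,"dy": 0,"dz": -4.5,"spin": 0},{"dx": 0,"dy": 0,"dz": -4.5,"spin": 0},{"dx": 0,"dy": -3.5,"dz": -3,"spin": 0},{"dx": 0,"dy": -4.5,"dz": -1,"spin": 0},{"dx": 0.1,"dy": -4.7,"dz": 0,"spin": 0},{"dx": 0,"dy": 0,"dz": 0,"spin": 0}]' --claw 4

```text
time: 9.65
ee_pos: [0.5441, -0.1009, 0.4234]
eef_rot: [0.755, 0.656, -0.001, -0.001]
ft_force: [1.2, -0.2, 0.2]
width: 0.04
grip_force: 0.0
```

```bash
cat >> h.py <<'E'
def cups(show=None):
    w=imaging.camera("wrist");c=imaging.camera("scene");s=telemetry.read_state()
    print("ee",np.round(s["ee_pos"],4),"q",np.round(s["eef_rot"],3),"t",round(s["time"],2),"w",round(s["width"],4),"grip",round(s["grip_force"],1))
    im=c["img"].astype(int);m=(im.max(2)<45).astype(np.uint8)
    k,l,st,ce=cv2.connectedComponentsWithStats(m)
    for i in range(1,k):
        if 150<st[i,4]<600: print("scene",st[i].tolist(),np.round(ce[i]).tolist(),np.round(onz(c,*ce[i],0.033)[:2],3))
    return w,c,s
E
python3 - <<'E'
from h import *
w,c,s=cups()
side=snap("side")
a=np.hstack([w["img"],np.vstack([c["img"][150:342,130:386],side["img"][60:252,180:436]])])
cv2.imwrite("pics/w4.png",a[:,:,::-1])
import pickle;pickle.dump((c,w),open("p4.pkl","wb"))
for p in [(.549,-.101,.056),(.426,-.129,.056)]:print(np.round(proj(w,p,True)))
E
```

```text
ee [ 0.5481 -0.1013  0.4243] q [0.755 0.656 0.    0.   ] t 9.75 w 0.0401 grip 0.0
scene [381, 0, 19, 55, 268] [390.0, 26.0] [-0.601  1.065]
scene [201, 129, 31, 35, 551] [217.0, 145.0] [ 0.152 -0.043]
scene [205, 176, 31, 14, 306] [220.0, 182.0] [ 0.345 -0.072]
scene [198, 194, 19, 21, 292] [208.0, 203.0] [ 0.429 -0.129]
scene [282, 195, 18, 21, 283] [290.0, 204.0] [0.498 0.13 ]
scene [152, 201, 20, 21, 303] [162.0, 210.0] [ 0.423 -0.276]
scene [214, 221, 20, 22, 328] [224.0, 231.0] [ 0.551 -0.101]
scene [148, 233, 20, 24, 360] [158.0, 244.0] [ 0.552 -0.301]
scene [490, 362, 22, 22, 301] [503.0, 375.0] [1.127 0.449]
[262. 173.]
[169. 208.]
```

View pics/w4.png

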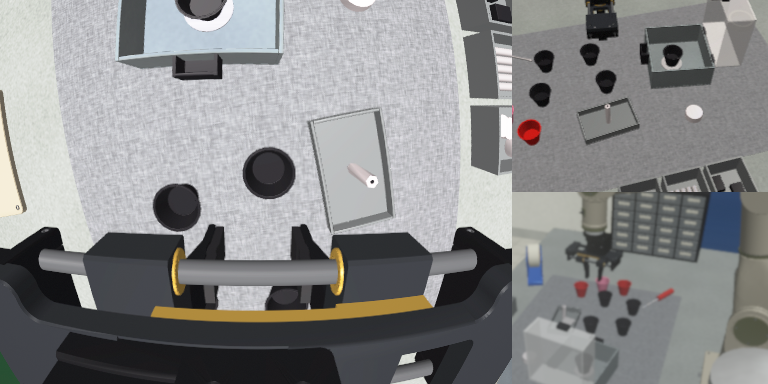

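Pillar stands in the tray (wrist (371,181)); cup rims at (269,173) and (177,207).

```bash
cat >> h.py <<'E'
def rim(w,xy,z=.056,R=.032,thr=75):
    """refine rim centre: dark blob contour points cast to z, enclosing circle"""
    u,v=proj(w,(*xy,z),True)
    m=(w["img"].max(2)<thr).astype(np.uint8)
    H=int(1.35*R/abs(-(np.array(w["R"]).T@w["t"])[2]+z)*297)
    mm=np.zeros_like(m);y0,x0=max(0,int(v)-H),max(0,int(u)-H)
    mm[y0:int(v)+H,x0:int(u)+H]=m[y0:int(v)+H,x0:int(u)+H]
    cs,_=cv2.findContours(mm,cv2.RETR_EXTERNAL,cv2.CHAIN_APPROX_NONE)
    q=max(cs,key=cv2.contourArea)[:,0,:]
    p=np.array([onz(w,a,b,z,True)[:2] for a,b in q],np.float32)*1000
    (cx,cy),rr=cv2.minEnclosingCircle(p)
    print("rim",round(cx/1000,4),round(cy/1000,4),"r mm",round(rr,1),"px",np.round(q.mean(0)),"min/max",p.min(0).round(1),p.max(0).round(1))
    return np.array([cx,cy])/1000
def step(s,xy):
    q=s["eef_rot"];tx=np.array([q[0]**2-q[1]**2,2*q[0]*q[1]]);ty=np.array([tx[1],-tx[0]])
    d=np.array(xy)-s["ee_pos"][:2];print("dx,dy cm",np.round([d@tx*100,d@ty*100],2))
E
python3 - <<'E'
from h import *
import pickle
c,w=pickle.load(open("p4.pkl","rb"));s=telemetry.read_state()
p=rim(w,(.557,-.101));step(s,p);rim(w,(.432,-.127));
p=rim(w,(.5085,.126),.061)
E
```

```text
rim 0.5567 -0.1023 r mm 31.5 px [269. 173.] min/max [ 525.5 -133.5] [587.7 -71. ]
dx,dy cm [0.01 0.76]
rim 0.4372 -0.1283 r mm 34.1 px [177. 206.] min/max [ 404.1 -160.8] [466.2 -98.5]
rim 0.489 0.1121 r mm 14.9 px [186.   6.] min/max [479.3  99.8] [497.4 124.3]
```

>>> move_arm --steps '[{"dx": 0,"dy": 0.8,"dz": 1,"spin": 0},{"dx": 0,"dy": 0,"dz": 4,"spin": 0},{"dx": 0,"dy": 0,"dz": 4.3,"spin": 0},{"dx": 0,"dy": 0,"dz": 4,"spin": 0},{"dx": 0,"dy": 0,"dz": 3,"spin": 0},{"dx": 0,"dy": 0,"dz": 2,"spin": 0},{"dx": 0,"dy": 0,"dz": 1.5,"spin": 0},{"dx": 0,"dy": 0,"dz": 0.5,"spin": 0},{"dx": 0,"dy": 0,"dz": 0,"spin": 0},{"dx": 0,"dy": 0,"dz": 0,"spin": 0}]' --claw 8.7

```text
time: 10.8
ee_pos: [0.5575, -0.1025, 0.2216]
eef_rot: [0.755, 0.656, 0.001, 0.001]
ft_force: [0.2, -0.7, 0.5]
width: 0.0869
grip_force: 0.0
```

>>> move_arm --steps '[{"dx": 0,"dy": 0,"dz": 0,"spin": 0},{"dx": 0,"dy": 0,"dz": 0,"spin": 0},{"dx": 0,"dy": 0,"dz": 0,"spin": 0},{"dx": 0,"dy": 0,"dz": 0,"spin": 0},{"dx": 0,"dy": 0,"dz": 0,"spin": 0}]' --claw 4 --squeeze 25

```text
time: 11.3
ee_pos: [0.5568, -0.1024, 0.2211]
eef_rot: [0.755, 0.656, 0.0, 0.0]
ft_force: [-1.5, 1.1, 3.7]
width: 0.0595
grip_force: 25.0
```

>>> move_arm --steps '[{"dx": 0,"dy": 0,"dz": -2,"spin": 0},{"dx": 0,"dy": 0,"dz": -4,"spin": 0},{"dx": 0,"dy": 0,"dz": -4,"spin": 0},{"dx": 2,"dy": -0.7,"dz": -2,"spin": 0},{"dx": 4,"dy": -1.5,"dz": 0,"spin": 0},{"dx": 4,"dy": -1.5,"dz": 0,"spin": 0},{"dx": 4,"dy": -1.5,"dz": 0,"spin": 0},{"dx": 4,"dy": -1.5,"dz": 0,"spin": 0},{"dx": 2.9,"dy": -1,"dz": 0,"spin": 0},{"dx": 1,"dy": -0.3,"dz": 0,"spin": 0},{"dx": 0,"dy": 0,"dz": 0,"spin": 0}]'

```text
time: 12.4
ee_pos: [0.5078, 0.1269, 0.3407]
eef_rot: [0.754, 0.657, 0.0, -0.0]
ft_force: [-0.3, -1.5, -0.2]
width: 0.0597
grip_force: 25.0
```

Run:
```python
from h import *
w,c,s=cups()
side=snap("side")
a=np.hstack([w["img"][80:320,150:390],c["img"][170:290,230:350].repeat(2,0).repeat(2,1),side["img"][130:250,190:310].repeat(2,0).repeat(2,1)])
cv2.imwrite("pics/w5.png",a[:,:,::-1])
step(s,(.5085,.126))
print(np.round(proj(w,(.5085,.126,.061),True)),np.round(proj(w,(.5085,.126,.176),True)))
```

```text
ee [0.5084 0.1243 0.3406] q [ 0.755  0.655 -0.     0.   ] t 12.5 w 0.0595 grip 25.0
scene [381, 0, 19, 55, 268] [390.0, 26.0] [-0.601  1.065]
scene [279, 127, 33, 42, 553] [294.0, 147.0] [0.229 0.234]
scene [283, 169, 34, 24, 404] [297.0, 181.0] [0.403 0.187]
scene [198, 194, 19, 21, 292] [208.0, 203.0] [ 0.429 -0.129]
scene [282, 195, 18, 21, 284] [290.0, 204.0] [0.498 0.13 ]
scene [152, 201, 20, 21, 303] [162.0, 210.0] [ 0.423 -0.276]
scene [148, 233, 20, 24, 360] [158.0, 244.0] [ 0.552 -0.301]
scene [490, 362, 22, 22, 301] [503.0, 375.0] [1.127 0.449]
dx,dy cm [ 0.17 -0.02]
[258. 196.] [259. 255.]
```

View pics/w5.png

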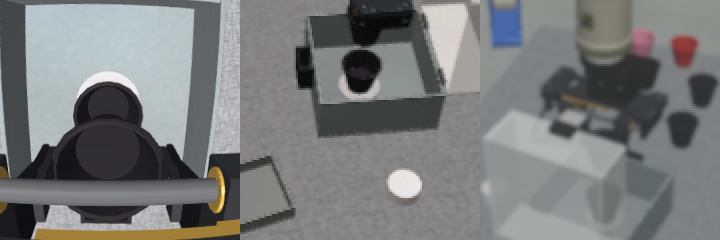

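Cup hangs upright above the holder. Lower it in.

>>> move_arm --steps '[{"dx": 0.15,"dy": 0,"dz": 1,"spin": 0},{"dx": 0,"dy": 0,"dz": 2,"spin": 0},{"dx": 0,"dy": 0,"dz": 2,"spin": 0},{"dx": 0,"dy": 0,"dz": 1.5,"spin": 0},{"dx": 0,"dy": 0,"dz": 1,"spin": 0},{"dx": 0,"dy": 0,"dz": 0.8,"spin": 0},{"dx": 0,"dy": 0,"dz": 0.5,"spin": 0},{"dx": 0,"dy": 0,"dz": 0.2,"spin": 0},{"dx": 0,"dy": 0,"dz": 0,"spin": 0},{"dx": 0,"dy": 0,"dz": 0,"spin": 0}]'

```text
time: 13.55
ee_pos: [0.5085, 0.1271, 0.2513]
eef_rot: [0.755, 0.656, 0.0, 0.0]
ft_force: [0.2, -0.8, -0.5]
width: 0.06
grip_force: 25.0
```

>>> move_arm --steps '[{"dx": 0,"dy": 0,"dz": 0.1,"spin": 0},{"dx": 0,"dy": 0,"dz": 0.1,"spin": 0}]'

```text
time: 13.75
ee_pos: [0.5084, 0.1271, 0.2491]
eef_rot: [0.755, 0.656, 0.0, 0.0]
ft_force: [-0.5, -0.9, 3.0]
width: 0.0596
grip_force: 25.0
```

>>> move_arm --steps '[{"dx": 0,"dy": 0,"dz": 0,"spin": 0},{"dx": 0,"dy": 0,"dz": 0,"spin": 0},{"dx": 0,"dy": 0,"dz": 0,"spin": 0},{"dx": 0,"dy": 0,"dz": -4,"spin": 0},{"dx": 0,"dy": 0,"dz": -4.5,"spin": 0},{"dx": 0,"dy": 0,"dz": -4.5,"spin": 0},{"dx": -4,"dy": -0.6,"dz": -2.5,"spin": 0},{"dx": -4.5,"dy": -0.6,"dz": -1.5,"spin": 0},{"dx": -4.7,"dy": -0.7,"dz": 0,"spin": 0},{"dx": -4.7,"dy": -0.7,"dz": 0,"spin": 0},{"dx": -4.7,"dy": -0.6,"dz": 0,"spin": 0},{"dx": -3.8,"dy": -0.5,"dz": 0,"spin": 0}]' --claw 8.7

```text
time: 14.95
ee_pos: [0.4336, -0.1317, 0.4191]
eef_rot: [0.755, 0.655, 0.0, 0.0]
ft_force: [0.8, -0.5, 0.3]
width: 0.0871
grip_force: 0.0
```

Run:
```python
from h import *
w,c,s=cups()
s0=telemetry.read_state()
p=rim(w,(.435,-.1297));step(s,p);rim(w,(.431,-.280))
for thr in(50,60):rim(w,(.435,-.1297),thr=thr)
side=snap("side")
a=np.hstack([w["img"],np.vstack([c["img"][160:300,200:371],side["img"][130:270,190:361]]).repeat(1,0)[:384] if 0 else np.vstack([cv2.resize(c["img"][160:288,200:371],(256,192)),cv2.resize(side["img"][130:258,190:361],(256,192))])])
cv2.imwrite("pics/w6.png",a[:,:,::-1])
```

```text
ee [ 0.4331 -0.1342  0.419 ] q [ 0.757  0.653 -0.     0.001] t 15.05 w 0.087 grip 0.0
scene [381, 0, 19, 55, 268] [390.0, 26.0] [-0.601  1.065]
scene [180, 104, 30, 39, 550] [196.0, 122.0] [-0.013 -0.098]
scene [183, 149, 29, 22, 357] [198.0, 157.0] [ 0.196 -0.125]
scene [282, 190, 19, 26, 382] [290.0, 202.0] [0.487 0.135]
scene [198, 194, 19, 21, 293] [208.0, 203.0] [ 0.429 -0.129]
scene [152, 201, 20, 21, 304] [162.0, 210.0] [ 0.423 -0.276]
scene [148, 233, 20, 24, 360] [158.0, 244.0] [ 0.552 -0.301]
scene [490, 362, 22, 22, 301] [503.0, 375.0] [1.127 0.449]
rim 0.4345 -0.1298 r mm 31.7 px [257. 173.] min/max [ 403.2 -160.9] [465.5 -98.6]
dx,dy cm [0.45 0.07]
rim 0.4267 -0.2888 r mm 27.5 px [268. 290.] min/max [ 399.3 -305.9] [ 454.  -283.9]
rim 0.434 -0.1301 r mm 30.9 px [259. 174.] min/max [ 403.2 -157.8] [ 464.7 -101.1]
rim 0.4344 -0.1299 r mm 31.4 px [257. 172.] min/max [ 403.2 -160.9] [465.1 -98.8]
```

View pics/w6.png

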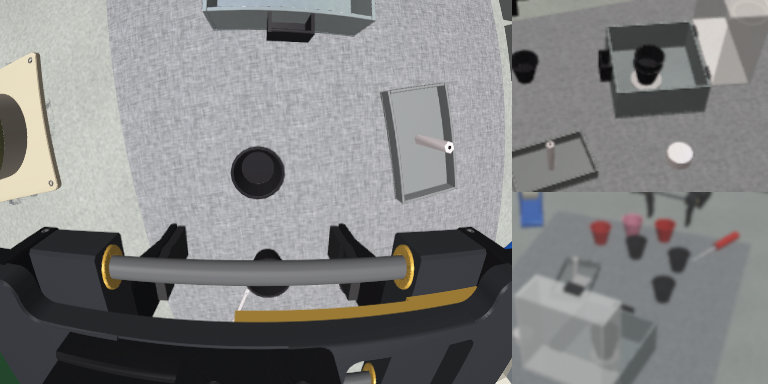

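Wrist view: next cup rim at (257,173), first cup nested upright in the holder, pillar standing in the tray. Next grasp.

>>> move_arm --steps '[{"dx": 0.4,"dy": 0.1,"dz": 2,"spin": 0},{"dx": 0,"dy": 0,"dz": 4,"spin": 0},{"dx": 0,"dy": 0,"dz": 4,"spin": 0},{"dx": 0,"dy": 0,"dz": 4,"spin": 0},{"dx": 0,"dy": 0,"dz": 3,"spin": 0},{"dx": 0,"dy": 0,"dz": 1.8,"spin": 0},{"dx": 0,"dy": 0,"dz": 1,"spin": 0},{"dx": 0,"dy": 0,"dz": 0,"spin": 0},{"dx": 0,"dy": 0,"dz": 0,"spin": 0},{"dx": 0,"dy": 0,"dz": 0,"spin": 0}]'

```text
time: 16.1
ee_pos: [0.437, -0.1253, 0.2219]
eef_rot: [0.755, 0.656, 0.001, 0.001]
ft_force: [-0.4, -0.6, 0.4]
width: 0.087
grip_force: 0.0
```

Run:
```python
from h import *
for i in range(3):
    w=snap("wrist");s=telemetry.read_state();print(np.round(s["ee_pos"],4))
step(s,(.4344,-.1299))
```

```text
[ 0.4369 -0.1253  0.2218]
[ 0.4368 -0.1254  0.2217]
[ 0.4367 -0.1254  0.2215]
dx,dy cm [-0.48 -0.17]
```

>>> move_arm --steps '[{"dx": -0.5,"dy": -0.2,"dz": 0,"spin": 0},{"dx": 0,"dy": 0,"dz": 0,"spin": 0},{"dx": 0,"dy": 0,"dz": 0,"spin": 0}]'

```text
time: 16.55
ee_pos: [0.4336, -0.1303, 0.2209]
eef_rot: [0.755, 0.656, 0.0, 0.0]
ft_force: [0.5, -0.9, -0.2]
width: 0.087
grip_force: 0.0
```

>>> move_arm --steps '[{"dx": 0,"dy": 0,"dz": 0,"spin": 0},{"dx": 0,"dy": 0,"dz": 0,"spin": 0},{"dx": 0,"dy": 0,"dz": 0,"spin": 0},{"dx": 0,"dy": 0,"dz": 0,"spin": 0},{"dx": 0,"dy": 0,"dz": 0,"spin": 0}]' --claw 4

```text
time: 17.05
ee_pos: [0.4338, -0.13, 0.2208]
eef_rot: [0.755, 0.656, 0.0, 0.0]
ft_force: [0.2, -0.1, -1.3]
width: 0.0597
grip_force: 25.0
```

>>> move_arm --steps '[{"dx": 0,"dy": 0,"dz": -2,"spin": 0},{"dx": 0,"dy": 0,"dz": -4,"spin": 0},{"dx": 0,"dy": 0,"dz": -4,"spin": 0},{"dx": 2,"dy": 0.3,"dz": -3,"spin": 0},{"dx": 4,"dy": 0.6,"dz": 0,"spin": 0},{"dx": 4.5,"dy": 0.6,"dz": 0,"spin": 0},{"dx": 4.5,"dy": 0.6,"dz": 0,"spin": 0},{"dx": 4.5,"dy": 0.7,"dz": 0,"spin": 0},{"dx": 4,"dy": 0.6,"dz": 0,"spin": 0},{"dx": 3,"dy": 0.4,"dz": 0,"spin": 0},{"dx": 0,"dy": 0,"dz": 0,"spin": 0},{"dx": 0,"dy": 0,"dz": 0,"spin": 0}]'

```text
time: 18.25
ee_pos: [0.5082, 0.1273, 0.3503]
eef_rot: [0.754, 0.656, -0.0, -0.0]
ft_force: [-0.4, -0.4, -0.3]
width: 0.0597
grip_force: 25.0
```

Run:
```python
from h import *
w,c,s=cups();step(s,(.5085,.1265))
rim(w,s["ee_pos"][:2],s["ee_pos"][2]-.165); cv2.imwrite("pics/w7.png",w["img"][:,:,::-1])
```

```text
ee [0.5083 0.1259 0.3506] q [ 0.755  0.655 -0.     0.   ] t 18.35 w 0.06 grip 25.0
scene [381, 0, 19, 55, 268] [390.0, 26.0] [-0.601  1.065]
scene [279, 125, 34, 41, 577] [295.0, 144.0] [0.214 0.242]
scene [152, 201, 20, 21, 304] [162.0, 210.0] [ 0.423 -0.276]
scene [148, 233, 20, 24, 360] [158.0, 244.0] [ 0.552 -0.301]
scene [490, 362, 22, 22, 301] [503.0, 375.0] [1.127 0.449]
dx,dy cm [0.07 0.01]
rim 0.5083 0.1315 r mm 15.4 px [256. 246.] min/max [494.3 121.7] [521.9 142.1]
```

Held. Lower to TCP z ≈ 0.272.

>>> move_arm --steps '[{"dx": 0.05,"dy": 0,"dz": 1.5,"spin": 0},{"dx": 0,"dy": 0,"dz": 2,"spin": 0},{"dx": 0,"dy": 0,"dz": 2,"spin": 0},{"dx": 0,"dy": 0,"dz": 1,"spin": 0},{"dx": 0,"dy": 0,"dz": 0.8,"spin": 0},{"dx": 0,"dy": 0,"dz": 0.4,"spin": 0},{"dx": 0,"dy": 0,"dz": 0,"spin": 0},{"dx": 0,"dy": 0,"dz": 0,"spin": 0}]'

```text
time: 19.15
ee_pos: [0.5087, 0.1276, 0.2744]
eef_rot: [0.755, 0.656, 0.0, 0.0]
ft_force: [0.4, -0.9, -0.7]
width: 0.0601
grip_force: 25.0
```

>>> move_arm --steps '[{"dx": 0,"dy": 0,"dz": 0.1,"spin": 0},{"dx": 0,"dy": 0,"dz": 0.1,"spin": 0}]'

```text
time: 19.35
ee_pos: [0.5085, 0.1276, 0.2722]
eef_rot: [0.755, 0.656, 0.0, 0.0]
ft_force: [-0.0, 0.1, 0.5]
width: 0.06
grip_force: 25.0
```

>>> move_arm --steps '[{"dx": 0,"dy": 0,"dz": 0.1,"spin": 0},{"dx": 0,"dy": 0,"dz": 0,"spin": 0}]'

```text
time: 19.55
ee_pos: [0.5086, 0.1278, 0.2717]
eef_rot: [0.755, 0.656, 0.001, 0.0]
ft_force: [-2.3, -0.9, 6.7]
width: 0.0601
grip_force: 25.0
```

>>> move_arm --steps '[{"dx": 0,"dy": 0,"dz": -0.1,"spin": 0},{"dx": 0,"dy": 0,"dz": 0,"spin": 0},{"dx": 0,"dy": 0,"dz": 0,"spin": 0},{"dx": 0,"dy": 0,"dz": -4,"spin": 0},{"dx": 0,"dy": 0,"dz": -4.5,"spin": 0},{"dx": -1,"dy": 0.2,"dz": -4,"spin": 0},{"dx": -4,"dy": 1,"dz": -2.5,"spin": 0},{"dx": -4.7,"dy": 1.2,"dz": 0,"spin": 0}]' --claw 8.7

```text
time: 20.35
ee_pos: [0.5191, 0.0287, 0.426]
eef_rot: [0.754, 0.657, 0.003, 0.002]
ft_force: [1.6, -0.3, -0.5]
width: 0.087
grip_force: 0.0
```

>>> move_arm --steps '[{"dx": -4.7,"dy": 1.2,"dz": 0,"spin": 0},{"dx": -4.7,"dy": 1.2,"dz": 0,"spin": 0},{"dx": -4.7,"dy": 1.2,"dz": 0,"spin": 0},{"dx": -4.7,"dy": 1.2,"dz": 0,"spin": 0},{"dx": -4.7,"dy": 1.2,"dz": 0,"spin": 0},{"dx": -4.7,"dy": 1.2,"dz": 0,"spin": 0},{"dx": -4,"dy": 1.2,"dz": 0,"spin": 0},{"dx": 0,"dy": 0,"dz": 0,"spin": 0},{"dx": 0,"dy": 0,"dz": 0,"spin": 0},{"dx": 0,"dy": 0,"dz": 0,"spin": 0}]'

```text
time: 21.35
ee_pos: [0.5572, -0.3013, 0.4215]
eef_rot: [0.754, 0.656, 0.0, -0.0]
ft_force: [0.8, 0.5, -0.1]
width: 0.0867
grip_force: 0.0
```

Run:
```python
from h import *
w,c,s=cups()
cv2.imwrite("pics/w8.png",w["img"][:,:,::-1])
p=rim(w,(.5575,-.302));step(s,p);rim(w,(.4285,-.277))
```

```text
ee [ 0.5572 -0.301   0.4219] q [ 0.754  0.657  0.    -0.   ] t 21.45 w 0.0869 grip 0.0
scene [381, 0, 19, 55, 268] [390.0, 26.0] [-0.601  1.065]
scene [282, 185, 20, 31, 483] [291.0, 199.0] [0.476 0.141]
scene [148, 233, 20, 24, 360] [158.0, 244.0] [ 0.552 -0.301]
scene [490, 362, 22, 22, 301] [503.0, 375.0] [1.127 0.449]
rim 0.5575 -0.2997 r mm 31.5 px [257. 173.] min/max [ 526.4 -331.2] [ 588.7 -268.4]
dx,dy cm [0.13 0.01]
rim 0.4303 -0.2747 r mm 33.3 px [153. 168.] min/max [ 397.2 -306.7] [ 462.8 -244.2]
```

>>> move_arm --steps '[{"dx": 0.1,"dy": 0,"dz": 2,"spin": 0},{"dx": 0,"dy": 0,"dz": 4,"spin": 0},{"dx": 0,"dy": 0,"dz": 4,"spin": 0},{"dx": 0,"dy": 0,"dz": 4,"spin": 0},{"dx": 0,"dy": 0,"dz": 3,"spin": 0},{"dx": 0,"dy": 0,"dz": 2,"spin": 0},{"dx": 0,"dy": 0,"dz": 1.1,"spin": 0},{"dx": 0,"dy": 0,"dz": 0,"spin": 0},{"dx": 0,"dy": 0,"dz": 0,"spin": 0},{"dx": 0,"dy": 0,"dz": 0,"spin": 0}]'

```text
time: 22.45
ee_pos: [0.5576, -0.3015, 0.2224]
eef_rot: [0.755, 0.656, 0.001, 0.001]
ft_force: [0.2, -0.6, 0.2]
width: 0.0872
grip_force: 0.0
```

>>> move_arm --steps '[{"dx": 0,"dy": 0,"dz": 0,"spin": 0},{"dx": 0,"dy": 0,"dz": 0,"spin": 0},{"dx": 0,"dy": 0,"dz": 0,"spin": 0},{"dx": 0,"dy": 0,"dz": 0,"spin": 0},{"dx": 0,"dy": 0,"dz": 0,"spin": 0}]' --claw 4

```text
time: 22.95
ee_pos: [0.5571, -0.3015, 0.2209]
eef_rot: [0.755, 0.656, 0.0, 0.0]
ft_force: [-0.1, 0.7, 1.2]
width: 0.0597
grip_force: 25.0
```

>>> move_arm --steps '[{"dx": 0,"dy": 0,"dz": -2,"spin": 0},{"dx": 0,"dy": 0,"dz": -4,"spin": 0},{"dx": 0,"dy": 0,"dz": -4,"spin": 0},{"dx": 2,"dy": -0.5,"dz": -3.5,"spin": 0},{"dx": 4,"dy": -1,"dz": -2,"spin": 0},{"dx": 4.5,"dy": -1.2,"dz": 0,"spin": 0},{"dx": 4.5,"dy": -1.2,"dz": 0,"spin": 0},{"dx": 4.5,"dy": -1.2,"dz": 0,"spin": 0},{"dx": 4.5,"dy": -1.2,"dz": 0,"spin": 0},{"dx": 4.5,"dy": -1.2,"dz": 0,"spin": 0},{"dx": 4.5,"dy": -1.2,"dz": 0,"spin": 0},{"dx": 4.5,"dy": -1.2,"dz": 0,"spin": 0}]'

```text
time: 24.15
ee_pos: [0.5106, 0.0855, 0.3759]
eef_rot: [0.755, 0.656, 0.0, 0.0]
ft_force: [0.9, 0.7, -0.7]
width: 0.0596
grip_force: 25.0
```

>>> move_arm --steps '[{"dx": 3,"dy": -0.7,"dz": 0,"spin": 0},{"dx": 1.1,"dy": -0.2,"dz": 0,"spin": 0},{"dx": 0,"dy": 0,"dz": 0,"spin": 0},{"dx": 0,"dy": 0,"dz": 0,"spin": 0},{"dx": 0,"dy": 0,"dz": 0,"spin": 0}]'

```text
time: 24.65
ee_pos: [0.5085, 0.1237, 0.3757]
eef_rot: [0.756, 0.655, -0.0, 0.0]
ft_force: [0.3, 0.0, -1.0]
width: 0.0596
grip_force: 25.0
```

Run:
```python
from h import *
w,c,s=cups();step(s,(.5085,.1265))
cv2.imwrite("pics/w9.png",w["img"][:,:,::-1])
```

```text
ee [0.5084 0.1242 0.3757] q [ 0.756  0.655 -0.     0.   ] t 24.75 w 0.0593 grip 25.0
scene [381, 0, 19, 55, 268] [390.0, 26.0] [-0.601  1.065]
scene [152, 201, 20, 21, 302] [162.0, 210.0] [ 0.423 -0.276]
scene [490, 362, 22, 22, 301] [503.0, 375.0] [1.127 0.449]
dx,dy cm [ 0.23 -0.02]
```

>>> move_arm --steps '[{"dx": 0.15,"dy": 0,"dz": 1.5,"spin": 0},{"dx": 0,"dy": 0,"dz": 2,"spin": 0},{"dx": 0,"dy": 0,"dz": 2,"spin": 0},{"dx": 0,"dy": 0,"dz": 1.2,"spin": 0},{"dx": 0,"dy": 0,"dz": 0.8,"spin": 0},{"dx": 0,"dy": 0,"dz": 0.3,"spin": 0},{"dx": 0,"dy": 0,"dz": 0,"spin": 0},{"dx": 0,"dy": 0,"dz": 0,"spin": 0}]'

```text
time: 25.55
ee_pos: [0.5086, 0.1271, 0.2985]
eef_rot: [0.755, 0.656, 0.001, 0.0]
ft_force: [-0.5, -0.4, -0.7]
width: 0.0594
grip_force: 25.0
```

>>> move_arm --steps '[{"dx": 0,"dy": 0,"dz": 0.1,"spin": 0},{"dx": 0,"dy": 0,"dz": 0.1,"spin": 0},{"dx": 0,"dy": 0,"dz": 0.1,"spin": 0},{"dx": 0,"dy": 0,"dz": 0,"spin": 0}]'

```text
time: 25.95
ee_pos: [0.5084, 0.1271, 0.2949]
eef_rot: [0.755, 0.656, 0.0, 0.0]
ft_force: [-0.1, -0.0, 0.1]
width: 0.0601
grip_force: 25.0
```

>>> move_arm --steps '[{"dx": 0,"dy": 0,"dz": 0.1,"spin": 0},{"dx": 0,"dy": 0,"dz": 0.1,"spin": 0},{"dx": 0,"dy": 0,"dz": 0,"spin": 0}]'

```text
time: 26.25
ee_pos: [0.5087, 0.1275, 0.2946]
eef_rot: [0.755, 0.656, 0.001, 0.0]
ft_force: [-5.1, -0.3, 15.2]
width: 0.0594
grip_force: 25.0
```

>>> move_arm --steps '[{"dx": 0,"dy": 0,"dz": -0.2,"spin": 0},{"dx": 0,"dy": 0,"dz": 0,"spin": 0},{"dx": 0,"dy": 0,"dz": 0,"spin": 0},{"dx": 0,"dy": 0,"dz": -4,"spin": 0},{"dx": 0,"dy": 0,"dz": -4.5,"spin": 0},{"dx": -1,"dy": 0,"dz": -3.5,"spin": 0},{"dx": -4,"dy": -0.2,"dz": -1,"spin": 0},{"dx": -4.7,"dy": -0.2,"dz": 0,"spin": 0}]' --claw 8.7

```text
time: 27.05
ee_pos: [0.4909, 0.0318, 0.4267]
eef_rot: [0.754, 0.657, 0.002, 0.001]
ft_force: [0.9, -0.4, -0.8]
width: 0.0868
grip_force: 0.0
```

>>> move_arm --steps '[{"dx": -4.7,"dy": -0.3,"dz": 0,"spin": 0},{"dx": -4.7,"dy": -0.3,"dz": 0,"spin": 0},{"dx": -4.7,"dy": -0.3,"dz": 0,"spin": 0},{"dx": -4.7,"dy": -0.2,"dz": 0,"spin": 0},{"dx": -4.7,"dy": -0.2,"dz": 0,"spin": 0},{"dx": -4.7,"dy": -0.2,"dz": 0,"spin": 0},{"dx": -3,"dy": -0.2,"dz": 0,"spin": 0},{"dx": 0,"dy": 0,"dz": 0,"spin": 0},{"dx": 0,"dy": 0,"dz": 0,"spin": 0},{"dx": 0,"dy": 0,"dz": 0,"spin": 0}]'

```text
time: 28.05
ee_pos: [0.431, -0.2738, 0.4245]
eef_rot: [0.754, 0.657, 0.0, -0.0]
ft_force: [-0.5, 0.0, -0.2]
width: 0.0868
grip_force: 0.0
```

Run:
```python
from h import *
w,c,s=cups()
cv2.imwrite("pics/w10.png",w["img"][:,:,::-1]);cv2.imwrite("pics/c10.png",c["img"][:,:,::-1])
p=rim(w,(.430,-.2755));step(s,p)
hsv=cv2.cvtColor(w["img"],cv2.COLOR_RGB2HSV);m=((hsv[...,1]>150)&((hsv[...,0]<8)|(hsv[...,0]>172))).astype(np.uint8)
k,l,st,ce=cv2.connectedComponentsWithStats(m)
for i in range(1,k):
    if st[i,4]>80:print("red",st[i],[np.round(onz(w,u,v,.02,True)[:2],3).tolist() for u,v in((st[i,0],st[i,1]),(st[i,0]+st[i,2],st[i,1]+st[i,3]))])
```

```text
ee [ 0.431  -0.2738  0.4247] q [ 0.754  0.657  0.    -0.   ] t 28.15 w 0.0869 grip 0.0
scene [381, 0, 19, 55, 268] [390.0, 26.0] [-0.601  1.065]
scene [127, 151, 33, 26, 411] [145.0, 163.0] [ 0.184 -0.314]
scene [282, 180, 22, 36, 590] [292.0, 196.0] [0.465 0.146]
scene [152, 201, 20, 21, 304] [162.0, 210.0] [ 0.423 -0.276]
scene [490, 362, 22, 22, 301] [503.0, 375.0] [1.127 0.449]
rim 0.4282 -0.2755 r mm 31.6 px [255. 175.] min/max [ 396.8 -306.8] [ 459.4 -244.3]
dx,dy cm [-0.21 -0.25]
red [ 410  177   45   43 1487] [[0.65, -0.314], [0.742, -0.398]]
red [303 239  27  21 453] [[0.482, -0.385], [0.52, -0.427]]
red [191 285  21  27 404] [[0.303, -0.442], [0.325, -0.499]]
```

>>> move_arm --steps '[{"dx": -0.2,"dy": -0.2,"dz": 2.3,"spin": 0},{"dx": 0,"dy": 0,"dz": 4,"spin": 0},{"dx": 0,"dy": 0,"dz": 4,"spin": 0},{"dx": 0,"dy": 0,"dz": 4,"spin": 0},{"dx": 0,"dy": 0,"dz": 3,"spin": 0},{"dx": 0,"dy": 0,"dz": 2,"spin": 0},{"dx": 0,"dy": 0,"dz": 1.1,"spin": 0},{"dx": 0,"dy": 0,"dz": 0,"spin": 0},{"dx": 0,"dy": 0,"dz": 0,"spin": 0},{"dx": 0,"dy": 0,"dz": 0,"spin": 0}]'

```text
time: 29.15
ee_pos: [0.4288, -0.2769, 0.2221]
eef_rot: [0.755, 0.656, 0.001, 0.001]
ft_force: [-0.7, -0.4, 0.9]
width: 0.0871
grip_force: 0.0
```

>>> move_arm --steps '[{"dx": 0,"dy": 0,"dz": 0,"spin": 0},{"dx": 0,"dy": 0,"dz": 0,"spin": 0},{"dx": 0,"dy": 0,"dz": 0,"spin": 0},{"dx": 0,"dy": 0,"dz": 0,"spin": 0},{"dx": 0,"dy": 0,"dz": 0,"spin": 0}]' --claw 4

```text
time: 29.65
ee_pos: [0.4282, -0.2767, 0.2208]
eef_rot: [0.755, 0.656, 0.0, 0.0]
ft_force: [-0.6, 1.4, 1.4]
width: 0.0592
grip_force: 25.0
```

>>> move_arm --steps '[{"dx": 0,"dy": 0,"dz": -2,"spin": 0},{"dx": 0,"dy": 0,"dz": -4,"spin": 0},{"dx": 0,"dy": 0,"dz": -4,"spin": 0},{"dx": 2,"dy": 0.1,"dz": -4,"spin": 0},{"dx": 3.5,"dy": 0.2,"dz": -3,"spin": 0},{"dx": 4.5,"dy": 0.3,"dz": -1,"spin": 0},{"dx": 4.5,"dy": 0.3,"dz": 0,"spin": 0},{"dx": 4.5,"dy": 0.3,"dz": 0,"spin": 0},{"dx": 4.5,"dy": 0.3,"dz": 0,"spin": 0},{"dx": 4.5,"dy": 0.2,"dz": 0,"spin": 0},{"dx": 4.5,"dy": 0.2,"dz": 0,"spin": 0},{"dx": 4,"dy": 0.2,"dz": 0,"spin": 0}]'

```text
time: 30.85
ee_pos: [0.4998, 0.0841, 0.4008]
eef_rot: [0.755, 0.656, 0.0, -0.0]
ft_force: [0.4, -0.0, -0.8]
width: 0.0593
grip_force: 25.0
```

>>> move_arm --steps '[{"dx": 3,"dy": 0.2,"dz": 0,"spin": 0},{"dx": 1.5,"dy": 0.1,"dz": 0,"spin": 0},{"dx": 0,"dy": 0,"dz": 0,"spin": 0},{"dx": 0,"dy": 0,"dz": 0,"spin": 0},{"dx": 0,"dy": 0,"dz": 0,"spin": 0}]'

```text
time: 31.35
ee_pos: [0.5093, 0.1241, 0.4008]
eef_rot: [0.756, 0.655, -0.0, 0.0]
ft_force: [-0.1, 0.1, -0.4]
width: 0.0586
grip_force: 25.0
```

Run:
```python
from h import *
w,c,s=cups();step(s,(.5085,.1265))
a=np.hstack([w["img"][60:300,130:390],cv2.resize(c["img"][130:290,220:380],(240,240)),cv2.resize(snap("side")["img"][110:270,180:340],(240,240))])
cv2.imwrite("pics/w11.png",a[:,:,::-1])
```

```text
ee [0.5092 0.1245 0.4009] q [ 0.756  0.655 -0.     0.   ] t 31.45 w 0.0592 grip 25.0
scene [381, 0, 19, 55, 268] [390.0, 26.0] [-0.601  1.065]
scene [490, 362, 22, 22, 301] [503.0, 375.0] [1.127 0.449]
dx,dy cm [ 0.19 -0.1 ]
```

View pics/w11.png

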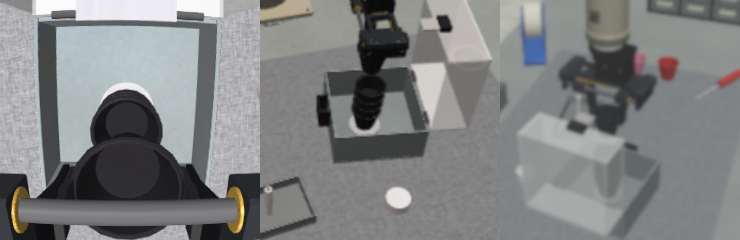

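Stack of three upright in the holder (scene crop (369,103)), fourth held above. Lower it.

>>> move_arm --steps '[{"dx": 0.1,"dy": -0.1,"dz": 1.5,"spin": 0},{"dx": 0,"dy": 0,"dz": 2,"spin": 0},{"dx": 0,"dy": 0,"dz": 2,"spin": 0},{"dx": 0,"dy": 0,"dz": 1.2,"spin": 0},{"dx": 0,"dy": 0,"dz": 0.8,"spin": 0},{"dx": 0,"dy": 0,"dz": 0.6,"spin": 0},{"dx": 0,"dy": 0,"dz": 0,"spin": 0},{"dx": 0,"dy": 0,"dz": 0,"spin": 0}]'

```text
time: 32.3
ee_pos: [0.5085, 0.1271, 0.3203]
eef_rot: [0.755, 0.656, 0.0, 0.0]
ft_force: [0.0, -0.0, -0.7]
width: 0.0589
grip_force: 25.0
```

>>> move_arm --steps '[{"dx": 0,"dy": 0,"dz": 0.1,"spin": 0},{"dx": 0,"dy": 0,"dz": 0.1,"spin": 0},{"dx": 0,"dy": 0,"dz": 0,"spin": 0}]'

```text
time: 32.6
ee_pos: [0.5084, 0.1271, 0.3179]
eef_rot: [0.755, 0.656, 0.0, 0.0]
ft_force: [-1.0, -0.7, -0.4]
width: 0.0593
grip_force: 25.0
```

>>> move_arm --steps '[{"dx": 0,"dy": 0,"dz": 0.1,"spin": 0},{"dx": 0,"dy": 0,"dz": 0.1,"spin": 0},{"dx": 0,"dy": 0,"dz": 0,"spin": 0}]'

```text
time: 32.9
ee_pos: [0.5087, 0.1275, 0.3176]
eef_rot: [0.755, 0.656, 0.001, 0.0]
ft_force: [-3.7, 0.1, 13.4]
width: 0.059
grip_force: 25.0
```

>>> move_arm --steps '[{"dx": 0,"dy": 0,"dz": -0.2,"spin": 0},{"dx": 0,"dy": 0,"dz": 0,"spin": 0},{"dx": 0,"dy": 0,"dz": 0,"spin": 0},{"dx": 0,"dy": 0,"dz": -3,"spin": 0},{"dx": 0,"dy": 0,"dz": -4.5,"spin": 0},{"dx": 0,"dy": 0,"dz": -4.5,"spin": 0},{"dx": 0,"dy": 0,"dz": -4.5,"spin": 0},{"dx": 0,"dy": 0,"dz": -4,"spin": 0},{"dx": 0,"dy": 0,"dz": 0,"spin": 0},{"dx": 0,"dy": 0,"dz": 0,"spin": 0},{"dx": 0,"dy": 0,"dz": 0,"spin": 0}]' --claw 8.7

```text
time: 34.0
ee_pos: [0.5083, 0.127, 0.5213]
eef_rot: [0.755, 0.656, -0.001, -0.0]
ft_force: [0.8, 0.4, -0.2]
width: 0.0869
grip_force: 0.0
```

Run:
```python
from h import *
w,c,s=cups();cv2.imwrite("pics/w12.png",w["img"][:,:,::-1])
rim(w,(.5085,.1265),.153); rim(w,(.5085,.1265),.153,thr=60)
C=np.array([.5108,.1405]);ux=np.array([.990,-.139]);uy=np.array([.139,.990])
d=s["ee_pos"][:2]-C;print("caddy xy",d@ux,d@uy)
# hinge-side: scene silhouettes of cover not needed
```

```text
ee [0.5083 0.127  0.5212] q [ 0.755  0.656 -0.001 -0.001] t 34.1 w 0.0868 grip 0.0
scene [381, 0, 19, 55, 268] [390.0, 26.0] [-0.601  1.065]
scene [292, 115, 35, 30, 496] [307.0, 127.0] [0.129 0.323]
scene [258, 193, 9, 21, 151] [262.0, 204.0] [0.473 0.042]
scene [490, 362, 22, 22, 301] [503.0, 375.0] [1.127 0.449]
rim 0.5073 0.1279 r mm 31.8 px [257. 172.] min/max [482.  102.3] [531.8 153.6]
rim 0.5073 0.1279 r mm 31.8 px [257. 172.] min/max [482.  102.3] [531.8 153.6]
caddy xy -0.00061575182795105 -0.013699653060462568
```

Top rim seen at z = 0.153 with radius 31.8 mm, centred (0.507,0.128): stack is home. Now go behind the open cover.

>>> move_arm --steps '[{"dx": 3,"dy": 0,"dz": 0,"spin": 0},{"dx": 4.5,"dy": 0,"dz": 0,"spin": 0},{"dx": 4.5,"dy": 0,"dz": 0,"spin": 0},{"dx": 4.5,"dy": 0,"dz": 0,"spin": 0},{"dx": 4.2,"dy": 0,"dz": 0,"spin": 0},{"dx": 2,"dy": 0,"dz": 0,"spin": 0},{"dx": 0,"dy": 0,"dz": 0,"spin": 0},{"dx": 0,"dy": 0,"dz": 1,"spin": 0},{"dx": 0,"dy": 0,"dz": 2.5,"spin": 0},{"dx": 0,"dy": 0,"dz": 2.5,"spin": 0},{"dx": 0,"dy": 0,"dz": 1.8,"spin": 0},{"dx": 0,"dy": 0,"dz": 0,"spin": 0}]' --claw 0

```text
time: 35.3
ee_pos: [0.5401, 0.3497, 0.4413]
eef_rot: [0.756, 0.655, -0.003, 0.0]
ft_force: [-0.2, -0.5, -0.2]
width: 0.0022
grip_force: 0.0
```

Run:
```python
from h import *
w,c,s=cups();a=np.hstack([cv2.resize(c["img"][110:270,220:400],(360,320)),cv2.resize(snap("side")["img"][80:260,170:350],(320,320))])
cv2.imwrite("pics/w13.png",a[:,:,::-1])
C=np.array([.5108,.1405]);ux=np.array([.990,-.139]);uy=np.array([.139,.990])
d=s["ee_pos"][:2]-C;print("caddy xy",d@ux,d@uy,s["ft_force"])
```

```text
ee [0.5403 0.3506 0.445 ] q [ 0.755  0.655 -0.     0.   ] t 35.4 w 0.0012 grip 0.0
scene [369, 126, 41, 25, 413] [387.0, 143.0] [0.291 0.583]
scene [490, 362, 22, 22, 301] [503.0, 375.0] [1.127 0.449]
caddy xy -4.184711838506298e-05 0.21214362515741847 [ 0.99247802 -0.05111973  0.42537574]
```

>>> move_arm --steps '[{"dx": -1.5,"dy": 0,"dz": 0,"spin": 0},{"dx": -1.5,"dy": 0,"dz": 0,"spin": 0},{"dx": -1.1,"dy": 0,"dz": -0.4,"spin": 0},{"dx": -1.1,"dy": 0,"dz": -0.4,"spin": 0},{"dx": -1.2,"dy": 0,"dz": -0.3,"spin": 0},{"dx": -1.2,"dy": 0,"dz": -0.2,"spin": 0}]'

```text
time: 36.05
ee_pos: [0.5291, 0.2756, 0.4584]
eef_rot: [0.755, 0.656, 0.0, -0.0]
ft_force: [-1.3, 1.9, 1.1]
width: 0.0003
grip_force: 1.1
```

>>> move_arm --steps '[{"dx": -1.2,"dy": 0,"dz": -0.1,"spin": 0},{"dx": -1.2,"dy": 0,"dz": 0,"spin": 0},{"dx": -1.2,"dy": 0,"dz": 0,"spin": 0},{"dx": -1.2,"dy": 0,"dz": 0.1,"spin": 0},{"dx": -1.2,"dy": 0,"dz": 0.2,"spin": 0},{"dx": -1.2,"dy": 0,"dz": 0.2,"spin": 0}]'

```text
time: 36.65
ee_pos: [0.5192, 0.2042, 0.4535]
eef_rot: [0.755, 0.656, -0.0, 0.0]
ft_force: [-0.7, 1.2, 1.3]
width: 0.0004
grip_force: 1.1
```

>>> move_arm --steps '[{"dx": -1.2,"dy": 0,"dz": 0.35,"spin": 0},{"dx": -1.2,"dy": 0,"dz": 0.4,"spin": 0},{"dx": -1.1,"dy": 0,"dz": 0.5,"spin": 0},{"dx": -1.1,"dy": 0,"dz": 0.6,"spin": 0},{"dx": -1.1,"dy": 0,"dz": 0.65,"spin": 0},{"dx": -1,"dy": 0,"dz": 0.65,"spin": 0},{"dx": -0.9,"dy": 0,"dz": 0.8,"spin": 0},{"dx": -0.9,"dy": 0,"dz": 0.85,"spin": 0},{"dx": -0.9,"dy": 0,"dz": 0.85,"spin": 0}]'

```text
time: 37.55
ee_pos: [0.5061, 0.1114, 0.3964]
eef_rot: [0.755, 0.656, -0.0, 0.0]
ft_force: [-0.2, -0.1, 2.0]
width: 0.0006
grip_force: 1.0
```

>>> move_arm --steps '[{"dx": -0.8,"dy": 0,"dz": 1.1,"spin": 0},{"dx": -0.8,"dy": 0,"dz": 1.1,"spin": 0},{"dx": -0.5,"dy": 0,"dz": 0.9,"spin": 0},{"dx": -0.5,"dy": 0,"dz": 0.9,"spin": 0}]'

```text
time: 37.95
ee_pos: [0.5025, 0.0859, 0.3563]
eef_rot: [0.755, 0.656, -0.0, 0.0]
ft_force: [0.5, -1.9, 3.7]
width: 0.0005
grip_force: 1.5
```

>>> move_arm --steps '[{"dx": -0.6,"dy": 0,"dz": 0.2,"spin": 0},{"dx": -0.6,"dy": 0,"dz": 0.3,"spin": 0},{"dx": 0,"dy": 0,"dz": 0.3,"spin": 0},{"dx": 0,"dy": 0,"dz": 0.2,"spin": 0},{"dx": 0,"dy": 0,"dz": 0.1,"spin": 0}]'

```text
time: 38.45
ee_pos: [0.501, 0.0746, 0.3463]
eef_rot: [0.755, 0.656, 0.0, 0.0]
ft_force: [-0.4, -1.5, 1.6]
width: 0.0005
grip_force: 1.0
```

>>> move_arm --steps '[{"dx": 0,"dy": 0,"dz": 0.1,"spin": 0},{"dx": 0,"dy": 0,"dz": 0.1,"spin": 0},{"dx": 0,"dy": 0,"dz": 0.1,"spin": 0},{"dx": 0,"dy": 0,"dz": 0,"spin": 0}]'

```text
time: 38.85
ee_pos: [0.501, 0.0747, 0.3454]
eef_rot: [0.755, 0.656, 0.0, 0.0]
ft_force: [-8.8, -3.6, 20.7]
width: 0.0005
grip_force: 10.4
```

>>> move_arm --steps '[{"dx": 0,"dy": 0,"dz": 0.1,"spin": 0},{"dx": 0,"dy": 0,"dz": 0,"spin": 0},{"dx": 0,"dy": 0,"dz": -0.4,"spin": 0},{"dx": 0,"dy": 0,"dz": -0.5,"spin": 0},{"dx": 0,"dy": 0,"dz": -1,"spin": 0},{"dx": 0,"dy": 0,"dz": -2,"spin": 0},{"dx": 0,"dy": 0,"dz": -3,"spin": 0},{"dx": -2,"dy": 0,"dz": -3,"spin": 0},{"dx": -4.5,"dy": 0,"dz": 0,"spin": 0},{"dx": -4.5,"dy": 0,"dz": 0,"spin": 0},{"dx": -4.5,"dy": 0,"dz": 0,"spin": 0},{"dx": 0,"dy": 0,"dz": 0,"spin": 0}]'

```text
time: 40.05
ee_pos: [0.4781, -0.0849, 0.4418]
eef_rot: [0.758, 0.653, -0.0, 0.001]
ft_force: [-0.4, 1.7, -0.4]
width: 0.0003
grip_force: 0.0
```

>>> move_arm --steps '[{"dx": -4,"dy": 0,"dz": 0,"spin": 0},{"dx": 0,"dy": 0,"dz": 0,"spin": 0},{"dx": 0,"dy": 0,"dz": 0,"spin": 0},{"dx": 0,"dy": 0,"dz": 0,"spin": 0},{"dx": 0,"dy": 0,"dz": 0,"spin": 0},{"dx": 0,"dy": 0,"dz": 0,"spin": 0},{"dx": 0,"dy": 0,"dz": 0,"spin": 0},{"dx": 0,"dy": 0,"dz": 0,"spin": 0}]'

```text
time: 40.85
ee_pos: [0.4738, -0.1183, 0.4412]
eef_rot: [0.755, 0.656, 0.0, 0.0]
ft_force: [-0.1, -1.3, -0.6]
width: 0.0004
grip_force: 0.0
```

Run:
```python
from h import *
c=snap("scene");s=snap("side")
a=np.hstack([cv2.resize(c["img"][140:300,90:360],(540,320)),cv2.resize(s["img"][130:290,190:320],(260,320))])
cv2.imwrite("pics/w14.png",a[:,:,::-1])
```

```text
(no output)
```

View pics/w14.png

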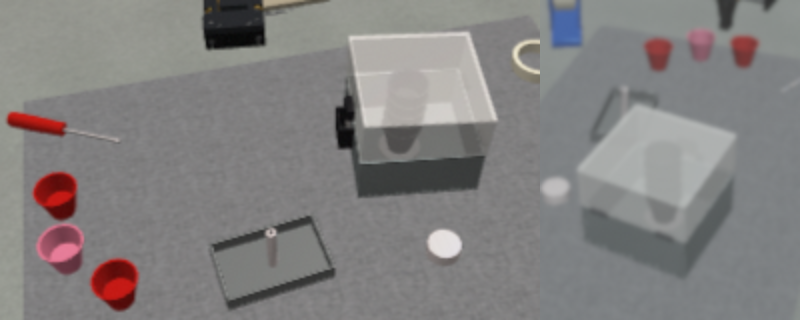

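Cover shut with the stack inside (scene crop (410,110)), pillar standing in the tray (271,250), nothing else moved. Quick check that it stays, then hand in.

>>> move_arm --steps '[{"dx": 0,"dy": 0,"dz": 0,"spin": 0},{"dx": 0,"dy": 0,"dz": 0,"spin": 0},{"dx": 0,"dy": 0,"dz": 0,"spin": 0},{"dx": 0,"dy": 0,"dz": 0,"spin": 0},{"dx": 0,"dy": 0,"dz": 0,"spin": 0},{"dx": 0,"dy": 0,"dz": 0,"spin": 0}]'

```text
time: 41.55
ee_pos: [0.4737, -0.1185, 0.4413]
eef_rot: [0.755, 0.656, 0.0, 0.0]
ft_force: [0.1, -0.8, -0.7]
width: 0.0005
grip_force: 0.0
```

Run:
```python
from h import *
s=snap("side");a=cv2.resize(s["img"][130:290,190:320],(260,320))[:,:,::-1].astype(int)
b=cv2.imread("pics/w14.png")[:,540:].astype(int)
d=abs(a-b).max(2);print((d>25).sum(),d.mean())
if (d>25).sum()<150: print(job.close_job())
```

```text
0 0.5333173076923077
the job is handed in; nothing more can be done
None
```

The job is handed in at about 41.6 s: the pillar stands in the grey tray, all four black cups are nested home in one upright stack on the holder, and the cover is shut and stayed down after I let go; the tape roll, screwdriver and control knob were not touched.

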